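Ring the chime, then hold the spring clip open round the card

TASK

Press the chime's push button all the way down and let it spring back, to call for the note that is to be clipped up. Then squeeze the levers of the steel spring clip, take it off the tray's fin, and hold it wide open around the top edge of the wide card, about the middle, upright, with a jaw on either side and nothing of the clip touching the card. Finish while still holding it gaping there (do not let go or let it close), and leave the narrow card and all the other things where they are.

Things in the scene. Friction and masses are not known exactly. Their poses are not given: they have to be found in the camera images.
- chime: the chime: a fixed white plastic box 90 x 90 x 30 mm high, the round push button on its top; origin at the centre of its underside. It stands at one of three places, any of which may also be the tray's or the wide card's
- bell_top (a point): centre of the top face of the chime's round white push button (32 mm across, in a grey collar 48 mm across and 12 mm high), 48 mm above the table when up; pressed straight down, it stands 6 mm proud of the collar and sinks 6 mm
- bell (a joint): travel of the push button: 0 up, 0.006 m fully down; sprung, about 1.5 N to start and 5 N to be fully down
- tray: the acrylic tray: fixed, clear, 120 (x) x 110 (y) mm, floor top 6 mm above the table, rim 14 mm high, and one upright fin through its middle, 4 mm thick (x), 80 mm long (y), top edge 38 mm above the table; origin at the centre of its underside
- clip_grip (a point): midway between the two levers of the loose steel spring clip, where to pinch them along x; z up, y along the hinge pin, x the squeezing direction. Levers 44 mm wide, from 28 mm below to 12 mm above this point; over their outer faces 40 mm here at rest (48 mm at the tops), 22 mm when fully squeezed. 78 mm above the table at the start, 72 mm above the jaw tips, 32 mm above the hinge pin
- clip_mouth (a point): midway between the jaw tips of the clip (between the two lips), 3 mm above the bottom of the closed jaws: 69 mm straight below clip_grip and 37 mm below the hinge pin, same axes. Fully open the lips gape 29 mm, 43 mm over their outsides, and their tips rise by 2 to 3 mm
- clip: the clip: bulldog type, steel, about 65 g, 84 mm tall, 50 mm wide (y), biting the tray's fin with jaws down on the tray floor and levers up; origin midway between the closed jaw tips, 72 mm below clip_grip, same axes. Its levers need about 3 N each to begin opening, 7 N at the full-open stop; gripping with 20 to 40 N does no harm
- jaw_a (a joint): opening angle of the clip's half on its -x side, rad: 0 as it bites the fin, 0.32 fully open (stop)
- jaw_b (a joint): opening angle of the clip's half on its +x side, rad: 0 as it bites the fin, 0.32 fully open (stop)
- card: the wide card with its foot: fixed upright card 150 mm wide (y), 3 mm thick (x), in a wooden foot 50 x 170 x 20 mm high; origin at the centre of the foot's underside
- card_edge (a point): middle of the wide card's top edge, 105 mm above the table; y runs along the edge, x is square to the card's face, z up
- elephant: bystander: white ceramic elephant figurine, about 110 x 46 x 74 mm high; origin at its underside
- jar: bystander: frosted glass jar with a cork stopper, 60 mm across, 98 mm high; origin at its underside
- earbud_case: bystander: orange silicone earbud case, 50 x 62 x 24 mm high; origin at its underside
- bowl: bystander: white ceramic bowl, 90 mm across, 35 mm high; origin at its underside
- narrow_card: bystander: loose narrow card (65 mm wide, top 120 mm above the table) in a wooden foot 50 x 80 x 20 mm; not the one to use; origin at the foot's underside

How it is judged (in metres and radians):
On the way, in this order (a step that is already met when the one before it is completed fails the run):
1. the push button is pressed fully down (value of joint bell above 0.005 m), for 0.05 s.
2. the push button is released and back up (value of joint bell below 0.0015 m), for 0.05 s.
3. the clip is squeezed open and lifted off the fin (value of joint each of jaw_a, jaw_b above 0.22 rad and height (world z) of clip_mouth above 0.06 m and contact force between clip and the fingers above 2 N), for 0.2 s.
At the end, for the whole second after the job is handed in: Fingers hold the clip still and upright, both halves open over 0.22 rad, lined up with the wide card (0.25 rad), its mouth within 8 mm of the card's mid-plane, 50 mm of the edge's middle and 6 to 34 mm below the top edge; clip touches neither card nor tray; button up (value of joint each of jaw_a, jaw_b above 0.22 rad and x of clip_mouth in the frame of card_edge between -0.008 and 0.008 m and y of clip_mouth in the frame of card_edge between -0.05 and 0.05 m and z of clip_mouth in the frame of card_edge between -0.034 and -0.006 m and angle between the y axis of clip_grip and the y axis of card_edge, either way round below 0.25 rad and angle between clip_grip's own z axis and vertical below 0.25 rad and contact force between clip and card below 0.2 N and contact force between clip and the fingers above 2 N and contact force between clip and tray below 0.1 N and linear speed of clip below 0.02 m/s and value of joint bell below 0.0015 m); the arm keeps its last pose, push and grip.
It fails at once if a bystander (elephant, jar, earbud case, bowl, narrow card) is moved more than 20 mm (distance of any of elephant, jar, earbud_case, bowl, narrow_card from where it was at the start of the episode above 0.02 m).
It fails at once if the card is struck hard with the clip (over 15 N) (contact force between clip and card above 15 N).
It also fails if it takes over 48 s, if anything falls off the work surface, if the arm or the gripper's body presses on something with over 40 N, if the wrist force passes 120 N, or if a joint passes its speed limit or range.

ROBOT

A 6-joint arm with a two-finger parallel gripper is mounted at the origin on the work surface. World frame = base frame: x ahead of the robot, y to its left, z up, the work surface at z = 0. Lengths are in m, angles in degrees, forces in N, time in s.
With the tool pointing down it reaches from about 0.3 to 0.75 m from the base axis. Payload 8.5 kg.
Tool frame: the origin (TCP) lies at the very end of the fingers, on their centre line; the grasp point (between the pads) lies 19 mm behind it; z points along the fingers, y is the line along which they close (so a half turn about z gives the same grasp; the last joint's range is limited). The gripper opens to 85 mm and grips with 20 to 120 N. Pads are 22 mm wide; open, the fingers measure 114 mm over their backs; the gripper's body (76 mm by 85 mm) begins 54 mm behind the grasp point. The pads swing forward as they close: fully open they stand 13 mm farther back than shut.
Start: joints at [51.033, 21.807, 74.336, -0, 83.858, -12.336], TCP at [0.247, 0.492, 0.231] pointing down, gripper open.
Joint ranges: [-178.18, 178.18], [-50.72, 133.34], [12.68, 142.11], [-81.47, 261.47], [9.98, 163.14], [-165.26, 165.26]. Speed limits (degrees/s): [136.94, 136.94, 180, 180, 180, 180].

INTERFACE

Orientations are given as a 3x3 rotation matrix whose columns are the frame's x, y, z axes.
In Python, from rig import * gives the robot as it stands. The module is installed in compiled form; this text tells all that it offers.
- The arm moves only by the shell command python3 -m pendant 'ROWS' [OPENING] [FORCE]. ROWS is JSON, a list of rows, each a list of 2 entries, a list of its own where there are three numbers: the shift along the tool's x, y, z as a fraction of full scale, then the turn, a rotation vector about the tool's x, y, z as a fraction of full scale. A call has 1 to 8 rows; each row shifts and turns the commanded pose from where the row before left it, along the tool's axes as they then stand; what a row does not reach is not made up. Full scale, the value 1, is 40 mm for a shift and 5 degrees for a turn. A row lasts 1/8 s, in which the tool goes at most 62.5 mm and 10.7 degrees, less where a joint would pass 70% of its speed; a pose out of reach is approached as far as the arm can. A call with a number of a shift or a turn outside -1 to 1 is refused whole. A call with a gripper value outside its range is refused whole. OPENING is the opening, from 0 (shut) to 1 (fully open), set as the call begins (- or left out, the last holds). The fingers move at their own pace and stop on an object; FORCE is the grip in N (left out, the last holds). Time passes only in rows, so rows that do not move let the fingers close. It gives the time, the measured TCP pose, the force, the opening and the grip force at its end, in the units of the state.
- observe(): the state, without advancing time (a new reading comes with each control period).
- get_image(name): name is "scene" or "top" or "wrist"; returns a dict with "img" (480x640x3 uint8, blue, green, red), "range_z" (480x640 float32, m along the optical axis (not along the pixel's ray), 0 where there is no reading), "camera_matrix" (3x3 intrinsics, pixels), "eye" and "rotation" of the camera in the world. Camera axes: x right, y down, z forward; pixel columns grow to the right and rows downward; lengths in m; the calibration is good to about 2 mm. The wrist camera is an equidistant fisheye: a pixel r from the principal point sees the ray r / f radians off the axis. A picture is of the moment at which its call begins.
- close_job(): hands the job in; it is judged then, once.
Trained networks look in the newest picture that a camera, given by its name, has taken for a name from the list of things; names that differ only in an ending like _2 or _b are one class to them, and where a whole thing is asked for, a point or a joint stands for the part that bears it (a point fixed in the world has none). Each returns a list of dicts, best first, with "conf" (0 to 1); they miss things now and then, are a little off and sometimes report something else, mostly with a low value. They report only what shows in the picture. A call takes as long as a camera call.
- regions_of(camera, query): "mask" (480x640 bool, what is visible of it).
- landmark_of(camera, query): "point" ([x, y, z] in m, in world coordinates, good to about 4 mm: a listed point, or the origin of a listed thing).
The state is a dict: "time_s": time; "q": joint angles; "qvel": joint speeds; "joint_efforts": joint torques, N m; "position": TCP position; "tool_rot": TCP orientation; "ft_force": force on the tool from outside, world axes, zero at the start; "wrist_torque": the same for the moment, N m; "grip_width": finger opening in m; "gripper_force": force on a finger pad.
Only numpy, scipy, OpenCV 4.12 (cv2) and the standard library are available. Lean on these libraries where they do the work, as an engineer would, in place of code of your own. Each camera call takes 0.05 s, during which the arm holds its last target. There are 200 camera calls.

## Working session

There is one attempt and no reset: what is moved stays moved. The work goes in short steps, Python scripts to look and compute and a shell command to move; the robot and the scene stay as the last step left them, time stands still between calls to the robot, and variables do not carry over. Pictures are saved under pics/ and viewed, at most 13 in all, crops included, and the job is handed in when it is done.

```bash
mkdir -p pics
python3 - <<'E'
from rig import *
import cv2,numpy as np
s=observe();print(s['time_s'],s['position'],np.round(s['tool_rot'],3).tolist(),s['grip_width'])
for c in ("top","scene"):
    g=get_image(c);cv2.imwrite(f"pics/{c}0.png",g["img"])
    print(c,g["eye"],np.round(g["rotation"],3).tolist())
    for n in ("bell_top","chime","tray","clip_grip","clip_mouth","card","card_edge","narrow_card","jar","elephant","bowl","earbud_case"):
        print(n,[(np.round(d["point"],3).tolist(),round(d["conf"],2)) for d in landmark_of(c,n)[:2]])
E
```

```text
0.0 [0.2463288  0.49141724 0.23068958] [[-0.894, 0.448, -0.001], [0.448, 0.894, -0.001], [0.0, -0.001, -1.0]] 0.0854667177559584
top [ 0.48539768 -0.00755517  0.99185209] [[-0.026, -0.995, 0.091], [-0.999, 0.028, 0.016], [-0.019, -0.091, -0.996]]
bell_top [([0.568, -0.043, 0.052], 0.51)]
chime [([0.579, -0.047, -0.0], 0.9)]
tray [([0.508, 0.329, 0.002], 0.84)]
clip_grip [([0.509, 0.328, 0.076], 0.65), ([0.51, 0.329, -0.001], 0.15)]
clip_mouth []
card [([0.537, -0.324, 0.002], 0.96)]
card_edge [([0.536, -0.32, 0.104], 0.58)]
narrow_card [([0.785, 0.009, -0.003], 0.83)]
jar [([0.769, -0.221, 0.001], 0.9)]
elephant [([0.379, -0.014, -0.0], 0.65)]
bowl []
earbud_case [([0.742, 0.211, -0.002], 0.78)]
scene [1.09937733 0.10628469 0.75446139] [[-0.208, 0.739, -0.641], [0.978, 0.164, -0.129], [0.01, -0.653, -0.757]]
bell_top [([0.563, -0.046, 0.056], 0.48)]
chime [([0.579, -0.047, 0.002], 0.65), ([0.532, -0.32, 0.0], 0.15)]
tray [([0.511, 0.326, -0.001], 0.84), ([0.534, -0.319, 0.002], 0.24)]
clip_grip [([0.512, 0.322, 0.08], 0.79)]
clip_mouth [([0.511, 0.327, 0.009], 0.95)]
card [([0.529, -0.32, -0.001], 0.56)]
card_edge [([0.54, -0.324, 0.109], 0.75)]
narrow_card [([0.787, 0.009, -0.002], 0.86)]
jar [([0.767, -0.222, -0.002], 0.61)]
elephant [([0.381, -0.013, 0.001], 0.83)]
bowl [([0.366, 0.214, 0.0], 0.95)]
earbud_case [([0.745, 0.209, 0.001], 0.63), ([0.362, 0.214, -0.001], 0.41)]
```

View pics/top0.png

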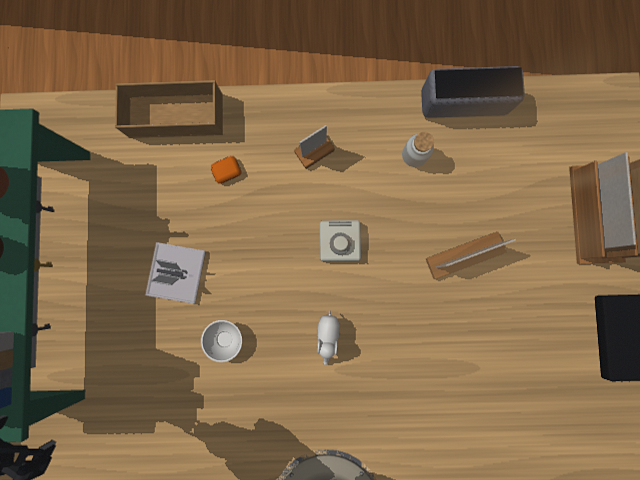

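View pics/scene0.png

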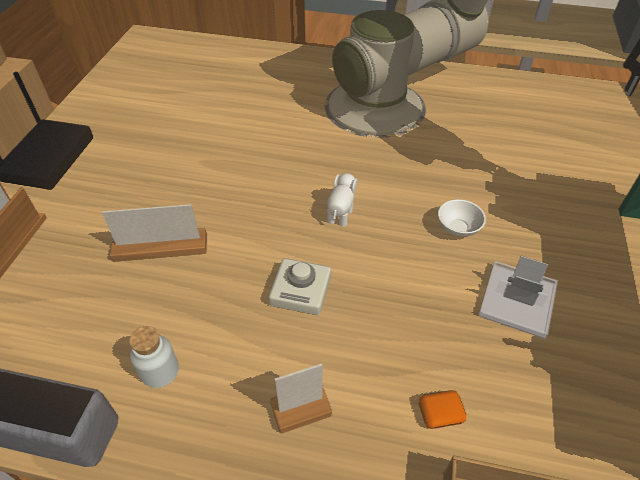

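The top view shows the chime button at (341,242), the clip on the tray at (172,272), the wide card at (470,255) and the narrow card at (313,145). The bowl is at (222,340) and the elephant at (328,335). The scene view agrees. Next I'll measure yaw and position from depth.

```bash
cat > h.py <<'E'
from rig import *
import cv2,numpy as np
def cloud(g,mask):
    v,u=np.nonzero(mask&(g["range_z"]>0));z=g["range_z"][v,u];K=g["camera_matrix"]
    if g.get('fish'):
        x=(u-K[0,2])/K[0,0];y=(v-K[1,2])/K[1,1];r=np.hypot(x,y)+1e-9;t=np.tan(r)/r;x,y=x*t,y*t
    else: x=(u-K[0,2])/K[0,0];y=(v-K[1,2])/K[1,1]
    return np.c_[x*z,y*z,z]@np.array(g["rotation"]).T+g["eye"]
def rect(P):
    (c,wh,a)=cv2.minAreaRect((P[:,:2]*1000).astype(np.float32));return np.round(c,1),np.round(wh,1),round(a,1)
def reg(cam,q):
    m=regions_of(cam,q); return (m[0]["mask"],m[0]["conf"]) if m else (np.zeros((480,640),bool),0)
E
python3 - <<'E'
from h import *
for c in ("top","scene"):
    g=get_image(c)
    for n,lo,hi in (("clip",.05,.1),("tray",.008,.02),("card",.08,.12),("card",.015,.025),("bell_top",.044,.06),("chime",.025,.035),("clip",.07,.1)):
        m,cf=reg(c,n);P=cloud(g,m);P=P[(P[:,2]>lo)&(P[:,2]<hi)]
        if len(P)>5: print(c,n,round(cf,2),len(P),rect(P),np.round(P.mean(0),4),np.round(P[:,2].max(),3))
E
```

```text
top clip 0.65 366 (array([515.9, 325.1]), array([54.6, 46.8]), 77.3) [0.5143 0.3251 0.0674] 0.091
top tray 0.95 1121 (array([516.1, 326. ]), array([110.9, 119.5]), 78.5) [0.5153 0.3198 0.0112] 0.019
top card 0.74 167 (array([ 537.4, -321.8]), array([  3.1, 149.8]), 19.0) [ 0.5367 -0.3186  0.1022] 0.112
top card 0.74 1448 (array([ 537.3, -321.7]), array([ 50.1, 170.3]), 18.9) [ 0.537  -0.3189  0.0217] 0.025
top bell_top 0.66 149 (array([568.8, -44.1]), array([27.8, 28.3]), 89.3) [ 0.569  -0.0439  0.054 ] 0.058
top chime 0.92 1215 (array([576.8, -44.3]), array([88.4, 88.8]), 88.4) [ 0.5779 -0.0439  0.0315] 0.035
top clip 0.65 161 (array([515.9, 325. ]), array([43.1, 47.5]), 79.1) [0.5132 0.3252 0.0805] 0.091
scene clip 0.96 851 (array([514.7, 326.5]), array([53.1, 50.1]), 84.1) [0.5099 0.3271 0.0687] 0.087
scene tray 0.97 1021 (array([513.7, 327. ]), array([110.1, 124.7]), 78.6) [0.5267 0.3266 0.0123] 0.02
scene card 0.83 1009 (array([ 536. , -321.3]), array([  9.1, 150.9]), 19.8) [ 0.5361 -0.3208  0.0938] 0.107
scene card 0.83 1332 (array([ 539.4, -319.3]), array([ 51. , 170.8]), 21.5) [ 0.5447 -0.3147  0.0195] 0.025
scene bell_top 0.78 250 (array([568.2, -42.8]), array([30.9, 30.7]), 78.1) [ 0.5697 -0.0425  0.0511] 0.055
scene chime 0.66 1631 (array([575.9, -42.9]), array([89.5, 90.5]), 88.5) [ 0.5845 -0.0413  0.0296] 0.035
scene clip 0.96 392 (array([513.7, 325.9]), array([43.3, 50. ]), 79.0) [0.5102 0.3274 0.0788] 0.087
```

```bash
python3 -m pendant '[[[-0.94,-0.6,0],[0,0,0]],[[-0.94,-0.6,0],[0,0,0]],[[-0.94,-0.6,0],[0,0,0]],[[-0.94,-0.6,0],[0,0,0]],[[-0.94,-0.6,0],[0,0,0]],[[-0.94,-0.6,0],[0,0,0]],[[-0.94,-0.6,0],[0,0,0]]]' 0 20
python3 -m pendant '[[[-0.94,-0.6,0],[0,0,0]],[[-0.94,-0.6,0],[0,0,0]],[[-0.94,-0.6,0],[0,0,0]],[[-0.94,-0.6,0],[0,0,0]],[[-0.94,-0.6,0],[0,0,0]],[[-0.94,-0.6,0],[0,0,0]],[[-0.94,-0.6,0],[0,0,0]],[[0,0,0],[0,0,0]]]'
python3 -m pendant '[[[0,0,1],[0,0,1]],[[0,0,1],[0,0,1]],[[0,0,1],[0,0,1]],[[0,0,0],[0,0,1]],[[0,0,0],[0,0,1]],[[0,0,0],[0,0,1]],[[0,0,0],[0,0,1]],[[0,0,0],[0,0,1]]]'
python3 -m pendant '[[[0,0,0],[0,0,1]],[[0,0,0],[0,0,1]],[[0,0,0],[0,0,1]],[[0,0,0],[0,0,1]],[[0,0,0],[0,0,1]],[[0,0,0],[0,0,1]],[[0,0,0],[0,0,1]],[[0,0,0],[0,0,0]]]'
```

```text
time_s: 2.98
position: [0.4071, 0.2222, 0.2315]
tool_rot: [[-0.894, 0.448, 0.0], [0.448, 0.894, 0.0], [-0.0, 0.0, -1.0]]
ft_force: [0.1, 0.8, 0.2]
grip_width: -0.0002
gripper_force: 0.0
time_s: 3.98
position: [0.5674, -0.047, 0.2306]
tool_rot: [[-0.892, 0.451, -0.0], [0.451, 0.892, -0.0], [0.0, -0.0, -1.0]]
ft_force: [-0.5, -0.1, 0.3]
grip_width: -0.0003
gripper_force: 0.0
time_s: 4.97
position: [0.5661, -0.0436, 0.1116]
tool_rot: [[-0.395, 0.919, -0.0], [0.919, 0.395, 0.0], [0.0, 0.0, -1.0]]
ft_force: [0.2, 1.1, 0.2]
grip_width: -0.0002
gripper_force: 0.0
time_s: 5.98
position: [0.5661, -0.0438, 0.1115]
tool_rot: [[0.2, 0.98, 0.0], [0.98, -0.2, 0.0], [0.0, 0.0, -1.0]]
ft_force: [0.1, 0.2, -0.1]
grip_width: -0.0001
gripper_force: 0.0
```

```bash
python3 -m pendant '[[[0.06,0,0.8],[0,0,0]],[[0,0,0.6],[0,0,0]],[[0,0,0.2],[0,0,0]],[[0,0,0.1],[0,0,0]],[[0,0,0],[0,0,0]],[[0,0,0],[0,0,0]]]'
```

```text
time_s: 6.72
position: [0.5664, -0.0417, 0.0458]
tool_rot: [[0.2, 0.98, 0.0], [0.98, -0.2, 0.0], [0.0, 0.0, -1.0]]
ft_force: [-10.0, 2.6, 17.9]
grip_width: 0.0001
gripper_force: 9.2
```

```bash
python3 -m pendant '[[[0,0,0.05],[0,0,0]],[[0,0,0],[0,0,0]],[[0,0,0],[0,0,0]]]'
```

```text
time_s: 7.1
position: [0.5665, -0.0417, 0.0455]
tool_rot: [[0.2, 0.98, 0.001], [0.98, -0.2, -0.0], [-0.0, 0.001, -1.0]]
ft_force: [-13.9, 4.1, 34.8]
grip_width: -0.0004
gripper_force: 17.0
```

Run:
```python
from h import *
g=get_image("scene");cv2.imwrite("pics/press.png",cv2.resize(g["img"][200:340,220:380],None,fx=4,fy=4))
g=get_image("wrist");cv2.imwrite("pics/pressw.png",g["img"])
```

```text
(no output)
```

View pics/press.png

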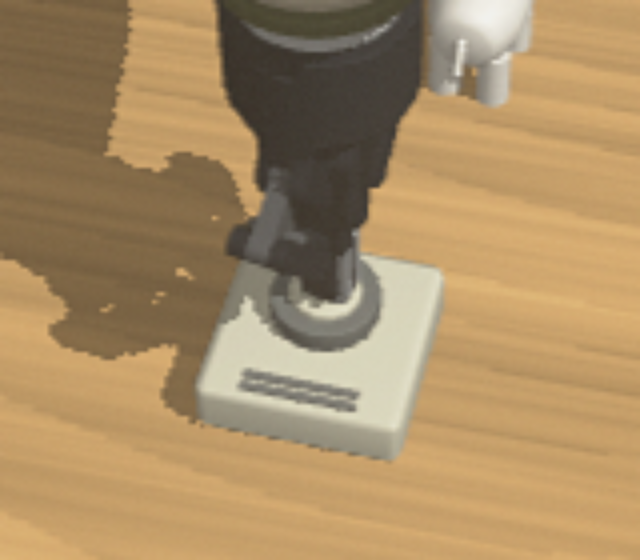

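View pics/pressw.png

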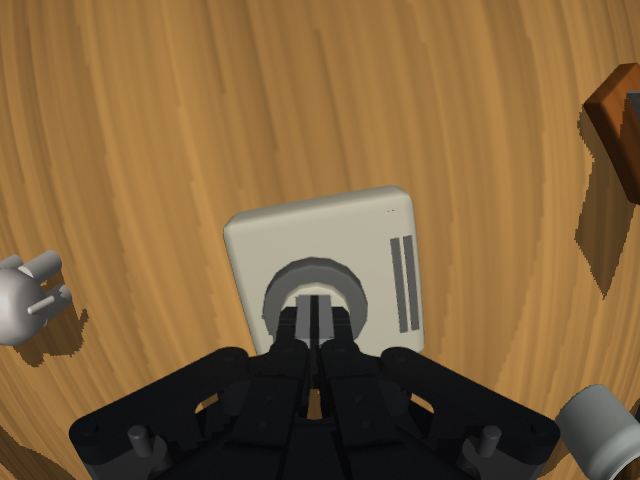

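The scene crop shows the closed fingers on the button at about (325,290), inside the grey collar. The wrist view shows them centred on it at (315,310). I'll check in depth whether the button has reached the stop.

Run:
```python
from h import *
g=get_image("wrist");g['fish']=1
for n in ("bell_top","chime"):
    m,c=reg("wrist",n);print(n,c,m.sum())
    P=cloud(g,m);
    if len(P): print(np.histogram(P[:,2],bins=np.arange(.02,.07,.002))[0], np.round(P.mean(0),3))
H=np.zeros((480,640),bool)
for nm,(u,v) in dict(box=(380,210),collar=(280,280),collar2=(315,265),btn=(300,290),btn2=(330,289)).items():
    M=H.copy();M[v-1:v+2,u-1:u+2]=1;print(nm,np.round(cloud(g,M).mean(0),4))
print(observe()['ft_force'],observe()['position'])
```

```text
bell_top 0.68 833
[  0   0   0   0   0   0   0   0   0   0   0  45 310 467  10   0   0   0
   0   0   0   0   0   0] [ 0.568 -0.033  0.046]
chime 0.91 24487
[  146   161   311   682  1736 13232  2771   122   131   139   282  2577
   678   474    17     1    10     6     2     6     2     3     1     0] [ 0.577 -0.026  0.032]
box [ 0.6023 -0.0052  0.0315]
collar [ 0.5539 -0.0241  0.043 ]
collar2 [ 0.5699 -0.0206  0.0425]
btn [ 0.5618 -0.029   0.0463]
btn2 [ 0.5743 -0.0312  0.0461]
[-14.90442191   4.93021172  34.20106368] [ 0.56650642 -0.04171137  0.04550918]
```

```bash
python3 -m pendant '[[[0,0,-0.2],[0,0,0]],[[0,0,-0.8],[0,0,0]],[[0,0,0],[0,0,0]]]'
python3 - <<'E'
from h import *
for c in ("wrist","scene","top"):
    g=get_image(c);g['fish']=c=="wrist"
    for n in ("bell_top","chime"):
        m,cf=reg(c,n);P=cloud(g,m);
        if len(P)<5: continue
        print(c,n,round(cf,2),np.histogram(P[:,2],bins=np.arange(.026,.062,.002))[0])
        if n=="bell_top": Q=P[(P[:,2]>.045)];print(rect(Q),np.median(Q[:,2]))
    if c=="wrist": cv2.imwrite("pics/up.png",g["img"])
E
```

```text
time_s: 7.72
position: [0.5683, -0.0425, 0.0841]
tool_rot: [[0.201, 0.98, 0.005], [0.98, -0.201, -0.002], [-0.0, 0.006, -1.0]]
ft_force: [-0.3, 0.8, 0.2]
grip_width: -0.0001
gripper_force: 0.0
wrist bell_top 0.62 [   0    0    0    0    0    0    0    0    7   40   71   71  221 1597
  194    0    0]
(array([565. , -40.4]), array([26.5, 31.1]), 88.4) 0.05307755619941221
wrist chime 0.82 [ 494 1426 9959 2150   67   78   73  184 1961  331   77   72  232 1630
  201    0    0]
scene bell_top 0.6 [  0   0   0   0   0   0   0   3   5  15  16  21 124  64  10   0   0]
(array([568. , -43.2]), array([30.9, 28.7]), 13.1) 0.0514964669926532
scene chime 0.81 [213 731 542  77  20  24  37 123  81  27  17  21 126  64  10   0   0]
top chime 0.66 [13 37 55 49 14  0  0  0  0  0  0  0  0  0  0  0  0]
```

View pics/up.png

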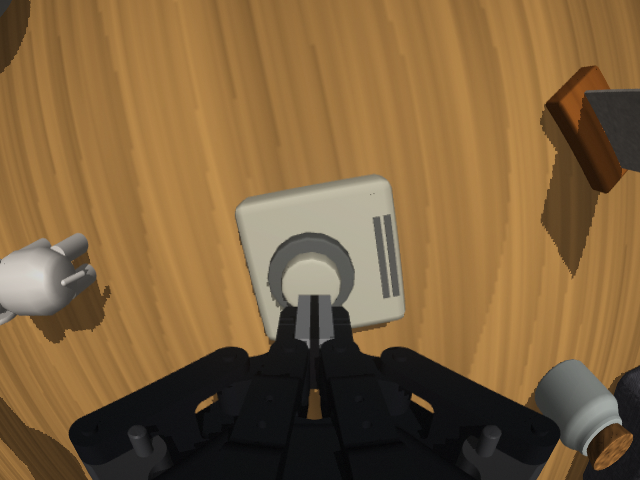

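The wrist view shows the button up again, with its top at 53 mm against 46 mm when pressed. That is over 6 mm of travel onto a hard stop, so the press was complete. Next I go to the clip.

```bash
python3 -m pendant '[[[0,0,-0.8],[0,0,0]],[[0.2,0,-0.8],[0,0,0]],[[0.9,-0.3,-0.8],[0,0,0]],[[0.9,-0.3,0],[0,0,0]],[[0.9,-0.3,0],[0,0,0]],[[0.9,-0.3,0],[0,0,0]],[[0.9,-0.3,0],[0,0,0]],[[0.9,-0.3,0],[0,0,0]]]' 1 25
python3 -m pendant '[[[0.9,-0.3,0],[0,0,0]],[[0.9,-0.35,0],[0,0,0]],[[0.9,-0.35,0],[0,0,0]],[[0.5,-0.35,0],[0,0,0]],[[0,0,0],[0,0,0]],[[0,0,0],[0,0,0]]]'
python3 - <<'E'
from h import *
g=get_image("wrist");g['fish']=1;cv2.imwrite("pics/w2.png",g["img"])
m,c=reg("wrist","clip");P=cloud(g,m)
for lo,hi in ((.03,.1),(.06,.1),(.08,.1),(.05,.06)):
    Q=P[(P[:,2]>lo)&(P[:,2]<hi)]
    if len(Q)>5:print(c,lo,len(Q),rect(Q),Q[:,2].max())
for c in("wrist","scene","top"):
  if c!="wrist":get_image(c)
  for n in("clip_grip","clip_mouth","tray"):print(c,n,[(np.round(d["point"],4).tolist(),round(d["conf"],2)) for d in landmark_of(c,n)[:1]])
E
```

```text
time_s: 9.18
position: [0.5413, 0.1928, 0.1771]
tool_rot: [[0.202, 0.979, -0.0], [0.979, -0.202, -0.0], [-0.0, -0.0, -1.0]]
ft_force: [0.6, -0.4, -0.6]
grip_width: 0.0855
gripper_force: 0.0
time_s: 9.93
position: [0.5148, 0.3272, 0.1772]
tool_rot: [[0.202, 0.979, -0.0], [0.979, -0.202, -0.0], [-0.0, -0.0, -1.0]]
ft_force: [0.5, -0.6, -0.4]
grip_width: 0.0854
gripper_force: 0.0
0.89 0.03 3885 (array([511.6, 326.8]), array([56.1, 47.9]), 79.0) 0.08792644781450773
0.89 0.06 2125 (array([511.6, 327.3]), array([43.4, 48. ]), 78.6) 0.08792644781450773
0.89 0.08 844 (array([511.8, 327.7]), array([42.9, 47.9]), 78.9) 0.08792644781450773
0.89 0.05 1064 (array([511.7, 326.8]), array([56. , 26.2]), 77.9) 0.059986468490021094
wrist clip_grip [([0.5151, 0.3268, 0.0768], 0.94)]
wrist clip_mouth [([0.5166, 0.3301, 0.0079], 0.92)]
wrist tray [([0.5147, 0.3298, 0.0095], 0.5)]
scene clip_grip [([0.5116, 0.324, 0.078], 0.94)]
scene clip_mouth [([0.5121, 0.3209, 0.0092], 0.83)]
scene tray [([0.5125, 0.3288, -0.0018], 0.94)]
top clip_grip [([0.5113, 0.3262, 0.0792], 0.6)]
top clip_mouth [([0.5156, 0.3291, 0.01], 0.97)]
top tray [([0.5089, 0.3226, -0.0008], 0.77)]
```

View pics/w2.png

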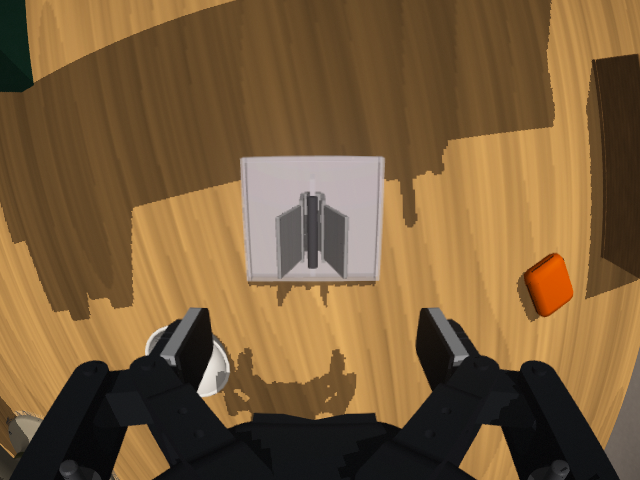

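The wrist view shows the clip upright, with its levers at x 277–348 px, centred about (312,235) between the fingers. I go down.

```bash
python3 -m pendant '[[[0,-0.04,0.8],[0,0,0]],[[0,0,0.8],[0,0,0]],[[0,0,0.8],[0,0,0]],[[0,0,0.4],[0,0,0]],[[0,0,0.18],[0,0,0]],[[0,0,0],[0,0,0]]]' && python3 -m pendant '[[[0,0,0],[0,0,0]],[[0,0,0],[0,0,0]],[[0,0,0],[0,0,0]],[[0,0,0],[0,0,0]],[[0,0,0],[0,0,0]],[[0,0,0],[0,0,0]],[[0,0,0],[0,0,0]],[[0,0,0],[0,0,0]]]' 0 30
python3 - <<'E'
from h import *
g=get_image("wrist");cv2.imwrite("pics/w3.png",g["img"])
E
```

```text
time_s: 11.32
position: [0.5132, 0.3283, 0.0586]
tool_rot: [[0.202, 0.979, 0.001], [0.979, -0.202, 0.0], [0.0, 0.001, -1.0]]
ft_force: [0.1, -0.3, 1.0]
grip_width: 0.0853
gripper_force: 0.0
time_s: 12.32
position: [0.5151, 0.3286, 0.0603]
tool_rot: [[0.202, 0.979, 0.006], [0.979, -0.202, 0.002], [0.003, 0.006, -1.0]]
ft_force: [3.4, -0.0, 8.2]
grip_width: 0.0202
gripper_force: 34.7
```

View pics/w3.png

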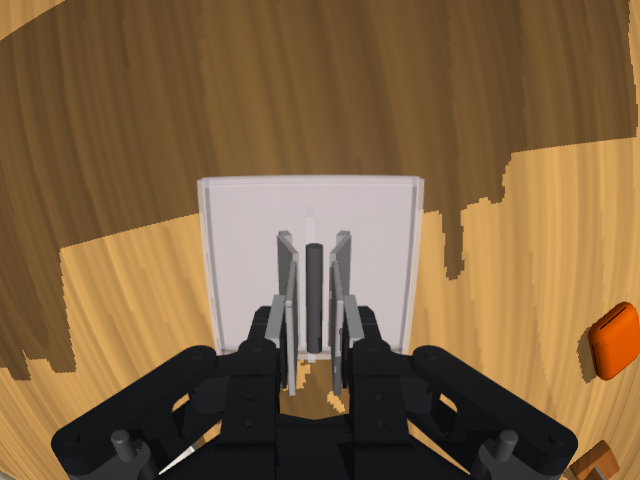

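The levers are squeezed to the stop (20 mm) and the jaws are open. I lift.

```bash
python3 -m pendant '[[[0,0,-0.2],[0,0,0]],[[0,0,-0.4],[0,0,0]],[[0,0,-0.5],[0,0,0]],[[0,0,-0.6],[0,0,0]],[[0,0,-0.6],[0,0,0]],[[0,0,-0.6],[0,0,0]],[[0,0,-0.6],[0,0,0]],[[0,0,-0.5],[0,0,0]]]'
python3 -m pendant '[[[0,0,0],[0,0,0]],[[0,0,0],[0,0,0]],[[0,0,0],[0,0,0]]]'
python3 - <<'E'
from h import *
for c in("scene","wrist","top"):
  g=get_image(c)
  for n in("clip_grip","clip_mouth","clip"):print(c,n,[(np.round(d["point"],4).tolist(),round(d["conf"],2)) for d in landmark_of(c,n)[:1]])
  if c=="scene":
    m,cf=reg(c,"clip");P=cloud(g,m);Q=P;print(rect(Q),np.percentile(P[:,2],[1,50,99]))
    v,u=np.nonzero(m);print(u.min(),u.max(),v.min(),v.max());cv2.imwrite("pics/s4.png",cv2.resize(g["img"][180:340,420:620],None,fx=4,fy=3.75))
E
```

```text
time_s: 13.38
position: [0.5127, 0.3282, 0.22]
tool_rot: [[0.201, 0.979, 0.001], [0.979, -0.201, 0.0], [0.001, 0.001, -1.0]]
ft_force: [0.4, -0.2, -0.9]
grip_width: 0.0206
gripper_force: 34.3
time_s: 13.75
position: [0.5126, 0.328, 0.2172]
tool_rot: [[0.202, 0.979, -0.002], [0.979, -0.202, -0.001], [-0.001, -0.002, -1.0]]
ft_force: [-0.2, 0.1, -0.4]
grip_width: 0.0201
gripper_force: 34.3
scene clip_grip [([0.5082, 0.3248, 0.2348], 0.63)]
scene clip_mouth [([0.5089, 0.3246, 0.1636], 0.81)]
scene clip [([0.5083, 0.3249, 0.159], 0.74)]
(array([416.9, 361.7]), array([ 72. , 281.5]), 69.6) [0.16434238 0.19660727 0.24407595]
529 579 190 249
wrist clip_grip [([0.5159, 0.3251, 0.2315], 0.93)]
wrist clip_mouth [([0.5113, 0.3278, -0.0], 0.61)]
wrist clip [([0.5126, 0.3262, 0.1591], 0.67)]
top clip_grip [([0.5063, 0.3248, 0.2324], 0.93)]
top clip_mouth [([0.5156, 0.3257, 0.1605], 0.76)]
top clip []
```

View pics/s4.png

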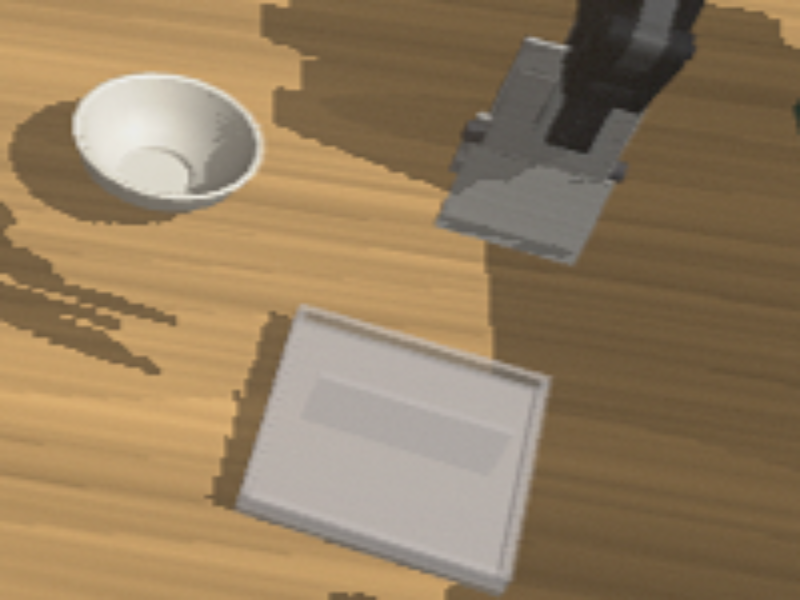

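The clip is off the fin, gripped and open, with its jaws at about (510,240) in the crop. I carry it to the card.

```bash
python3 -m pendant '[[[-0.4,0.1,0],[0,0,0]],[[-0.9,0.22,0],[0,0,0]],[[-0.9,0.22,0],[0,0,0]],[[-0.9,0.22,0],[0,0,0]],[[-0.9,0.22,0],[0,0,0]],[[-0.9,0.22,0],[0,0,0]],[[-0.9,0.22,0],[0,0,0]],[[-0.9,0.22,0],[0,0,0]]]'
python3 -m pendant '[[[-0.9,0.22,0],[0,0,0]],[[-0.9,0.22,0],[0,0,0]],[[-0.9,0.22,0],[0,0,0]],[[-0.9,0.22,0],[0,0,0]],[[-0.9,0.22,0],[0,0,0]],[[-0.9,0.22,0],[0,0,0]],[[-0.9,0.22,0],[0,0,0]],[[-0.9,0.22,0],[0,0,0]]]'
python3 -m pendant '[[[-0.9,0.22,0],[0,0,0]],[[-0.9,0.22,0],[0,0,-0.14]],[[0,0,0],[0,0,-1]],[[0,0,0],[0,0,-1]],[[0,0,0],[0,0,-1]],[[0,0,0],[0,0,-1]],[[0,0,0],[0,0,-1]],[[0,0,0],[0,0,-1]]]'
python3 -m pendant '[[[0,0,0],[0,0,0]],[[0,0,0],[0,0,0]],[[0,0,0],[0,0,0]],[[0,0,0],[0,0,0]]]'
python3 - <<'E'
from h import *
for c in("scene","wrist","top"):
  g=get_image(c);g['fish']=c=="wrist"
  for n in("clip_grip","clip_mouth","card_edge"):print(c,n,[(np.round(d["point"],4).tolist(),round(d["conf"],2)) for d in landmark_of(c,n)[:1]])
  m,cf=reg(c,"card");P=cloud(g,m);P=P[(P[:,2]>.095)&(P[:,2]<.115)]
  if len(P)>5:print(c,"card",len(P),rect(P))
  m,cf=reg(c,"clip");P=cloud(g,m)
  if len(P)>5:
    P=P[(P[:,2]>.15)&(P[:,2]<.26)];print(c,"clip",len(P),rect(P),np.percentile(P[:,2],[1,99]))
  if c=="wrist":cv2.imwrite("pics/w5.png",g["img"])
E
```

```text
time_s: 15.4
position: [0.5227, 0.0504, 0.2183]
tool_rot: [[0.202, 0.979, 0.0], [0.979, -0.202, -0.0], [-0.0, 0.0, -1.0]]
ft_force: [0.5, -0.4, -0.8]
grip_width: 0.0202
gripper_force: 34.3
time_s: 16.4
position: [0.5332, -0.2457, 0.2182]
tool_rot: [[0.202, 0.979, -0.0], [0.979, -0.202, -0.0], [-0.0, -0.0, -1.0]]
ft_force: [0.1, 0.8, 0.5]
grip_width: 0.0201
gripper_force: 34.3
time_s: 17.4
position: [0.5359, -0.3186, 0.2182]
tool_rot: [[-0.329, 0.944, -0.0], [0.944, 0.329, -0.0], [-0.0, -0.0, -1.0]]
ft_force: [-0.2, 0.4, -0.5]
grip_width: 0.0205
gripper_force: 34.3
time_s: 17.9
position: [0.5367, -0.3179, 0.2181]
tool_rot: [[-0.326, 0.945, -0.0], [0.945, 0.326, -0.0], [-0.0, -0.0, -1.0]]
ft_force: [-0.5, -0.4, -0.4]
grip_width: 0.0206
gripper_force: 34.3
scene clip_grip [([0.5371, -0.3236, 0.2356], 0.87)]
scene clip_mouth [([0.5359, -0.324, 0.1641], 0.73)]
scene card_edge [([0.5401, -0.3223, 0.1096], 0.78)]
scene card 461 (array([ 535.3, -321.1]), array([  8.2, 150.2]), 19.5)
scene clip 1277 (array([ 542.5, -317.1]), array([38. , 55.5]), 29.7) [0.16523017 0.24366556]
wrist clip_grip [([0.5384, -0.3233, 0.2325], 0.62)]
wrist clip_mouth [([0.5377, -0.3205, 0.1586], 0.41)]
wrist card_edge [([0.5405, -0.33, 0.1054], 0.88)]
wrist card 424 (array([ 521.7, -286.6]), array([ 2.2, 75.7]), 18.9)
wrist clip 6370 (array([ 535.6, -319.4]), array([39.5, 56. ]), 17.8) [0.17291727 0.24697936]
top clip_grip [([0.5316, -0.3199, 0.2329], 0.58)]
top clip_mouth [([0.5403, -0.3167, 0.1617], 0.74)]
top card_edge [([0.5331, -0.321, 0.105], 0.86)]
top card 74 (array([ 526.6, -290.3]), array([ 3.2, 83.3]), 19.0)
top clip 226 (array([ 542.5, -302.7]), array([28.3, 49.1]), 61.1) [0.16975634 0.24712391]
```

View pics/w5.png

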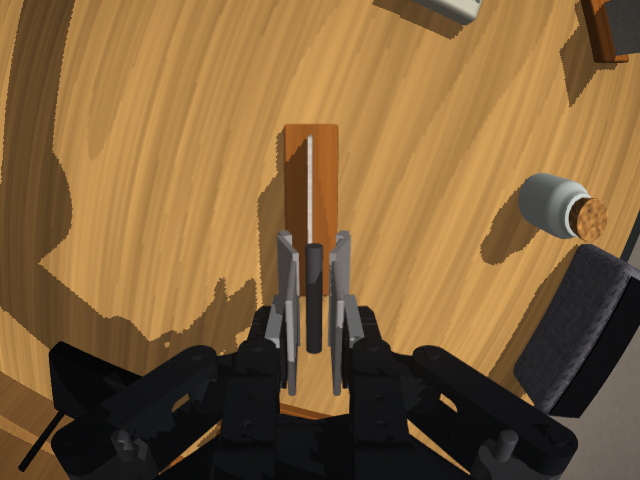

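The wrist view shows the card edge as a line at x≈310 px and the hinge pin at 314 px, so the card is about 2 mm towards tool −y. I correct that and go down in steps.

```bash
python3 -m pendant '[[[-0.09,-0.05,0.4],[0,0,0]],[[0,0,0.4],[0,0,0]],[[0,0,0.4],[0,0,0]],[[0,0,0.2],[0,0,0]],[[0,0,0],[0,0,0]],[[0,0,0],[0,0,0]]]'
python3 - <<'E'
from h import *
n=np.array([.9455,.3256])
for c in("scene","wrist","top"):
  g=get_image(c);g['fish']=c=="wrist"
  for q in("clip_grip","clip_mouth","card_edge"):print(c,q,[(np.round(d["point"],4).tolist(),round(float(d["point"][:2]@n),4),round(d["conf"],2)) for d in landmark_of(c,q)[:1]])
  for q,lo,hi in(("card",.095,.115),("clip",.1,.25)):
    m,cf=reg(c,q);P=cloud(g,m);P=P[(P[:,2]>lo)&(P[:,2]<hi)]
    if len(P)>5:
      r=rect(P);print(c,q,len(P),r,np.round(r[0]@n,1),np.percentile(P[:,2],[1,99]))
  if c=="scene":cv2.imwrite("pics/s6.png",cv2.resize(g["img"][130:280,80:240],None,fx=4,fy=4))
  print(np.array(observe()["position"])[:2]@n)
E
```

```text
time_s: 19.55
position: [0.5362, -0.3221, 0.1626]
tool_rot: [[-0.327, 0.945, 0.001], [0.945, 0.327, -0.001], [-0.001, 0.0, -1.0]]
ft_force: [-0.7, -0.9, -0.8]
grip_width: 0.0205
gripper_force: 34.3
scene clip_grip [([0.5355, -0.3277, 0.1784], 0.3996, 0.81)]
scene clip_mouth [([0.5369, -0.3264, 0.1086], 0.4014, 0.76)]
scene card_edge [([0.5371, -0.3228, 0.1097], 0.4027, 0.66)]
scene clip 1132 (array([ 540.9, -321.6]), array([38.4, 55.2]), 28.2) 406.7 [0.10967659 0.18837289]
0.4020676991253065
wrist clip_grip [([0.5403, -0.324, 0.1762], 0.4054, 0.91)]
wrist clip_mouth []
wrist card_edge []
wrist card 708 (array([ 534. , -321.9]), array([  3.2, 150.4]), 19.1) 400.1 [0.10486605 0.10778844]
wrist clip 6508 (array([ 539.8, -337.7]), array([39.5, 86.3]), 18.3) 400.4 [0.11680496 0.1912895 ]
0.4020375597407623
top clip_grip [([0.5326, -0.3263, 0.1753], 0.3973, 0.73)]
top clip_mouth [([0.5375, -0.3217, 0.1059], 0.4035, 0.55)]
top card_edge [([0.5356, -0.3261, 0.1049], 0.4002, 0.79)]
top clip 142 (array([ 542.1, -309.4]), array([22.8, 30.6]), 18.7) 411.8 [0.11852939 0.18970654]
0.4020320101819052
```

View pics/s6.png

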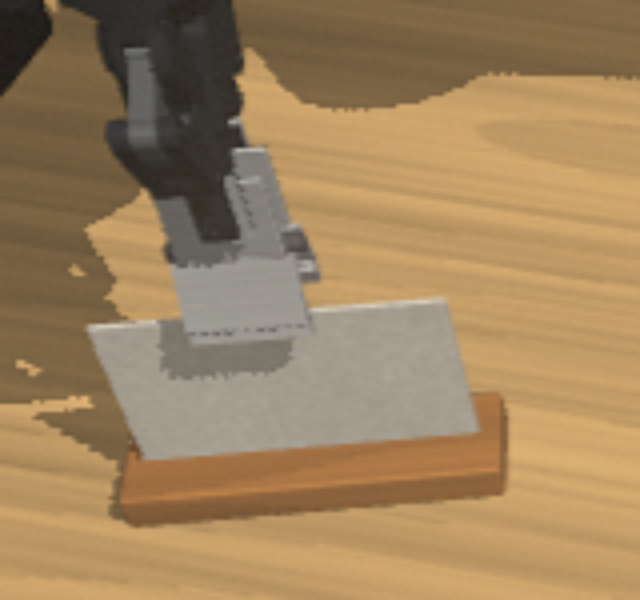

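The near jaw is in front of the card's top edge at about (245,330) in the crop, and the wrist cloud has clip and card aligned to within 0.3 mm. I go down the last 24 mm.

```bash
python3 -m pendant '[[[0,0,0.2],[0,0,0]],[[0,0,0.2],[0,0,0]],[[0,0,0.2],[0,0,0]],[[0,0,0],[0,0,0]],[[0,0,0],[0,0,0]],[[0,0,0],[0,0,0]],[[0,0,0],[0,0,0]]]'
python3 - <<'E'
from h import *
n=np.array([.9455,.3256])
for c in("scene","wrist"):
  g=get_image(c);g['fish']=c=="wrist"
  for q in("clip_grip","clip_mouth","bell_top"):print(c,q,[(np.round(d["point"],4).tolist(),round(float(d["point"][:2]@n),4),round(d["conf"],2)) for d in landmark_of(c,q)[:1]])
  for q,lo,hi in(("card",.095,.115),("clip",.06,.25)):
    m,cf=reg(c,q);P=cloud(g,m);P=P[(P[:,2]>lo)&(P[:,2]<hi)]
    if len(P)>5:
      r=rect(P);print(c,q,len(P),r,np.round(r[0]@n,1),np.percentile(P[:,2],[1,99]))
  if c=="wrist":cv2.imwrite("pics/w7.png",g["img"])
s=observe();print(s["ft_force"],s["grip_width"])
E
```

```text
time_s: 21.32
position: [0.5361, -0.322, 0.1384]
tool_rot: [[-0.327, 0.945, 0.0], [0.945, 0.327, -0.0], [-0.0, 0.0, -1.0]]
ft_force: [0.0, -0.1, 0.2]
grip_width: 0.0204
gripper_force: 34.3
scene clip_grip [([0.5369, -0.3238, 0.1533], 0.4022, 0.84)]
scene clip_mouth [([0.5355, -0.325, 0.0838], 0.4005, 0.91)]
scene bell_top [([0.564, -0.0435, 0.0527], 0.5191, 0.54)]
scene card 314 (array([ 539.5, -319.2]), array([ 29.2, 149. ]), 24.0) 406.2 [0.09514294 0.10968226]
scene clip 1012 (array([ 543.5, -318.4]), array([35.9, 58. ]), 38.1) 410.2 [0.08606996 0.16405662]
wrist clip_grip [([0.5382, -0.323, 0.1518], 0.4037, 0.59)]
wrist clip_mouth []
wrist bell_top []
wrist card 957 (array([ 531.8, -321.9]), array([ 22.3, 148.8]), 12.9) 398.0 [0.10488993 0.10788277]
[ 0.16049758  0.34136588 -0.86163632] 0.020332788924145893
```

View pics/w7.png

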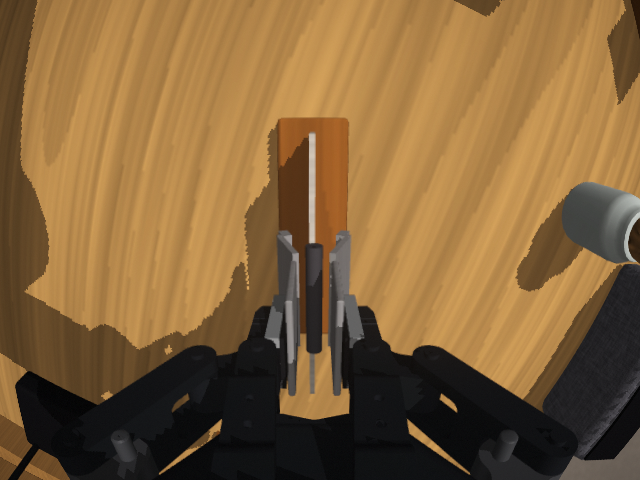

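The wrist view shows the card edge at x≈312 px and the hinge pin at 314 px, centred between the open jaws. The mouth is about 21 mm below the edge, with no contact force.

```bash
python3 -c "
from rig import *
print(close_job())"
```

```text
the job is handed in; nothing more can be done
None
```

I pressed the chime button fully down and it sprang back. The clip is off the fin and held wide open and upright around the middle of the wide card's top edge, with no contact force measured. I handed the job in at about 21 s, and no pass or fail result came back.

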